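Wake and zero the bench scale

ROBOT

A 7-joint arm with a two-finger parallel gripper is mounted at the origin on the work surface. World frame = base frame: x ahead of the robot, y to its left, z up, the work surface at z = 0. Lengths are in m, angles in rad, forces in N, time in s.
With the tool pointing down it reaches from about 0.4 to 0.925 m from the base axis. Payload 4.1 kg.
Tool frame: the origin (TCP) lies at the very end of the fingers, on their centre line; the grasp point (between the pads) lies 19 mm behind it; z points along the fingers, x is the direction in which the jaws open and shut, and the axes are right-handed (so a half turn about z gives the same grasp; the last joint's range is limited). The gripper opens to 85 mm and grips with 20 to 120 N. Pads are 22 mm wide; open, the fingers measure 114 mm over their backs; the gripper's body (76 mm by 85 mm) begins 54 mm behind the grasp point. The pads swing forward as they close: fully open they stand 13 mm farther back than shut.
Start: joints at [1.084, 0.398, 0.045, 1.537, -0.019, 1.207, -0.051], TCP at [0.246, -0.602, 0.231] pointing down, gripper open.
Joint ranges: [-2.82, 2.82], [-0.49, 2.23], [-1.37, 1.46], [0, 2.46], [-1.36, 4.5], [0.23, 2], [-2.94, 2.94]. Speed limits (rad/s): [2.57, 2.57, 3.14, 3.14, 3.14, 3.14, 3.14].

INTERFACE

Orientations are given as a rotation vector (axis times angle).
In Python, from cell import monitor, eyes, ticket gives the robot as it stands.
- The arm moves only by the tool carry_out, never from a script. Its argument "commands" is a list of rows, each an object with "gripper": the finger opening in mm, from 0 to 85.4; "slide": the shift along the tool's x, y, z in mm, a list of three; "angular": the turn, a rotation vector about the tool's x, y, z in degrees, a list of three. A call has 1 to 8 rows; each row is the pose to reach, as a shift and turn from the pose measured when the call began, along the tool's axes at that moment; what a row does not reach only later rows make up. A row lasts 1/8 s, in which the tool goes at most 62.5 mm and 10.7 degrees, less where a joint would pass 70% of its speed; a pose out of reach is approached as far as the arm can. A call with a gripper value outside its range is refused whole. The fingers move at their own pace and stop on an object; "force" is the grip in N (left out, the last holds). Time passes only in rows, so rows that repeat a pose let the fingers close. It gives the time, the measured TCP pose, the force and the opening at its end, in the units of the state.
- monitor.read_state(): the state, without advancing time (a new reading comes with each control period).
- eyes.read_camera(name): name is "scene" or "side" or "wrist"; returns the picture (480x640x3 uint8, red, green, blue); there is no depth.
- eyes.get_calibration(name): a dict with "mtx" (3x3 intrinsics, pixels), "extrinsics" (4x4, takes a point from world to camera coordinates). Camera axes: x right, y down, z forward; pixel columns grow to the right and rows downward; lengths in m; the calibration is good to about 2 mm. A picture is of the moment at which its call begins: read the wrist's pose just before it. get_calibration takes no time and is no camera call; for the wrist camera it gives the pose at the moment of the call.
- ticket.close_job(): hands the job in, once; it reports no verdict.
The state is a dict: "t": time; "joint_positions": joint angles; "dq": joint speeds; "effort": joint torques, N m; "tcp_pos": TCP position; "orientation": TCP orientation; "contact_force": force on the tool from outside, world axes, zero at the start; "torque": the same for the moment, N m; "gripper_width": opening from 0.0 (shut) to 1.0 (fully open).
Only numpy, scipy, OpenCV 4.12 (cv2) and the standard library are available. Lean on these libraries where they do the work, as an engineer would, in place of code of your own. Each camera call takes 0.05 s, during which the arm holds its last target.

TASK

Get the bakery's bench scale ready with the bowl on it: with the fingertips, gently press the large round key (wake) well down and let it come back up, then gently press the long narrow key (zero) well down and let it come back up, and draw back clear. Do not press the square key or the small round key, do not touch the weighing plate or the bowl on it, and leave the jar, the cup and the scraper where they are.

Things in the scene. Friction and masses are not known exactly. Their poses are not given: they have to be found in the camera images.
- scale: White bench scale, 310 mm deep (x), 290 mm wide (y), fixed to the bench. Origin on the bench, 155 mm in front of the rear edge and 160 mm behind the front edge; x points from its front deck back to its weighing plate, z up. The flat deck is 45 mm above the bench; four black keys of different shapes stand on it in one row along y, 125 mm in front of the origin, at y about -96, -32, 32 and 96 mm; which key has which place changes. Behind them is a flat dark display.
- pan: Steel weighing plate of the scale, 190 (x) by 270 (y) mm, 12 mm thick, its front edge 80 mm behind the key row. Origin under its middle; its top is 64 mm above the bench. Must not be touched.
- large_round_key (a joint): A black key of the scale, the larger of the two round ones, 34 mm across: the wake key. Value: how far it is pressed straight down, m: 0 = up, 0.008 = end stop. It registers beyond 0.005. A return spring resists with about 1 N at first touch and 5 N at the stop, and lifts the key again when let go.
- large_round_key_top (a point): Centre of the top face of the large round key (moves with the key). z is up, x and y are the scale's x and y (x points from the key row to the weighing plate, y runs along the row). Up, it stands 61 mm above the bench and 16 mm above the scale's flat front deck; pressed to the stop it still stands 8 mm above the deck.
- long_key (a joint): A black key of the scale, the long narrow one, an oblong bar 42 mm long (front to back) by 18 mm wide: the zero (tare) key. Value: how far it is pressed straight down, m: 0 = up, 0.008 = end stop. It registers beyond 0.005. A return spring resists with about 1 N at first touch and 5 N at the stop, and lifts the key again when let go.
- long_key_top (a point): Centre of the top face of the long narrow key (moves with the key). z is up, x and y are the scale's x and y (x points from the key row to the weighing plate, y runs along the row). Up, it stands 61 mm above the bench and 16 mm above the scale's flat front deck; pressed to the stop it still stands 8 mm above the deck.
- square_key (a joint): A black key of the scale, the square one, 26 by 26 mm: not to be pressed. Value: how far it is pressed straight down, m: 0 = up, 0.008 = end stop. It registers beyond 0.005. A return spring resists with about 1 N at first touch and 5 N at the stop, and lifts the key again when let go.
- square_key_top (a point): Centre of the top face of the square key (moves with the key). z is up, x and y are the scale's x and y (x points from the key row to the weighing plate, y runs along the row). Up, it stands 61 mm above the bench and 16 mm above the scale's flat front deck; pressed to the stop it still stands 8 mm above the deck.
- small_round_key (a joint): A black key of the scale, the smaller of the two round ones, 18 mm across: not to be pressed. Value: how far it is pressed straight down, m: 0 = up, 0.008 = end stop. It registers beyond 0.005. A return spring resists with about 1 N at first touch and 5 N at the stop, and lifts the key again when let go.
- small_round_key_top (a point): Centre of the top face of the small round key (moves with the key). z is up, x and y are the scale's x and y (x points from the key row to the weighing plate, y runs along the row). Up, it stands 61 mm above the bench and 16 mm above the scale's flat front deck; pressed to the stop it still stands 8 mm above the deck.
- bowl: Loose round steel bowl, 150 mm across the rim, 45 mm high, standing on the weighing plate; leave alone. Origin: centre of its underside.
- jar: Loose jar with a white label and a green lid, 84 mm across, 130 mm high, on the bench at one side of the scale; leave alone. Origin: centre of its underside.
- cup: Loose steel measuring cup, 72 mm across, 80 mm high, on the bench at the other side of the scale; leave alone. Origin: centre of its underside.
- scraper: Loose dough scraper lying flat on the bench in front of the scale: steel blade, wooden handle; about 95 by 130 mm, 20 mm high; leave alone. Origin: on the bench, at the middle.

How it is judged:
On the way, in this order (a step that is already met when the one before it is completed fails the run):
1. the large round key is pressed down by the fingers, the other keys being up (value of joint large_round_key above 0.005 m and contact force between the fingers and large_round_key above 0.5 N and value of joint long_key below 0.002 m), for 0.1 s.
2. the large round key is let up again, nothing else pressed (value of joint each of large_round_key, long_key, square_key, small_round_key below 0.0015 m), for 0.1 s.
3. the long narrow key is pressed down by the fingers, the large round key being up (value of joint long_key above 0.005 m and contact force between the fingers and long_key above 0.5 N and value of joint large_round_key below 0.002 m), for 0.1 s.
4. the long narrow key is let up again (all of step 2), for 0.1 s.
At the end, for the whole second after the job is handed in: All four keys are up (pressed less than 1.5 mm); bowl, jar, cup and scraper are upright or flat as at the start, at rest and within 15 mm of where they were (all of step 4 and distance of each of bowl, jar, cup, scraper from where it was at the start of the episode below 0.015 m and angle between each of bowl, jar, cup, scraper's own z axis and vertical below 0.1 rad and linear speed of each of bowl, jar, cup, scraper below 0.02 m/s); the robot touches nothing.
It fails at once if the square key or the small round key is pressed (more than 2.5 mm) (value of joint any of square_key, small_round_key above 0.0025 m).
It fails at once if the robot touches the weighing plate or the bowl (more than 0.5 N) (contact force between any of the arm, the fingers and pan above 0.5 N or contact force between any of the arm, the fingers and bowl above 0.5 N).
It fails at once if a key is pressed roughly (more than 30 N) (contact force between any of the arm, the fingers and large_round_key above 30 N or contact force between any of the arm, the fingers and long_key above 30 N or contact force between any of the arm, the fingers and square_key above 30 N or contact force between any of the arm, the fingers and small_round_key above 30 N).
It fails at once if the bowl, the jar, the cup or the scraper is shifted by more than 15 mm, lifted or tipped (distance of any of bowl, jar, cup, scraper from where it was at the start of the episode above 0.015 m or angle between any of bowl, jar, cup, scraper's own z axis and vertical above 0.15 rad).
It also fails if it takes over 42 s, if anything falls off the work surface, if the arm or the gripper's body presses on something with over 40 N, if the wrist force passes 120 N, or if a joint passes its speed limit or range.

## Working session

There is one attempt and no reset: what is moved stays moved. The work goes in short steps, Python scripts to look and compute and a tool call to move; the robot and the scene stay as the last step left them, time stands still between calls to the robot, and variables do not carry over. Pictures are saved under pics/ and viewed, and the job is handed in when it is done.

Besides the shell and the picture viewer there is one more tool, called after ">>>" as name(argument=value, ...) on one line, values as JSON. carry_out: Moves the arm, as the interface text tells. Its arguments: {"type":"object","properties":{"commands":{"type":"array"},"force":{"type":"number"}},"required":["commands"]}

```bash
mkdir -p pics; cat > look.py <<'E'
import sys,cv2,numpy as np
from cell import monitor,eyes
def snap(n,f):
    im=eyes.read_camera(n); cv2.imwrite('pics/'+f,im[:,:,::-1]); return im
E
python3 - <<'E'
from look import *
s=monitor.read_state(); print(s)
for n in ['scene','side','wrist']:
    c=eyes.get_calibration(n); print(n,np.round(c['mtx'],1).tolist(),np.round(c['extrinsics'],3).tolist()); snap(n,n+'0.png')
E
```

```text
{'t': 0.0, 'joint_positions': array([ 1.08400235,  0.3992345 ,  0.04503768,  1.53788127, -0.01870927,
        1.20687081, -0.05071065]), 'dq': array([-0.00103622, -0.00047264,  0.00155939, -0.00105956,  0.00069042,
        0.00068043,  0.00215505]), 'effort': array([ 4.00324143e-04, -4.75125718e+01,  1.36465531e+00, -2.54216820e+01,
        1.16019265e-02,  9.63614148e-03, -2.69808129e-05]), 'tcp_pos': array([ 0.24557924, -0.60114553,  0.23023549]), 'orientation': array([-2.60711166,  1.75110138,  0.00267997]), 'contact_force': array([-0.23845862,  0.24162348, -0.35643897]), 'torque': array([-0.01845572,  0.02068906, -0.04388929]), 'gripper_width': 0.9970227325258066}
scene [[465.2, 0.0, 326.2], [0.0, 465.2, 231.3], [0.0, 0.0, 1.0]] [[0.89, 0.456, 0.005, -0.544], [0.371, -0.717, -0.59, -0.13], [-0.265, 0.527, -0.807, 1.065], [0.0, 0.0, 0.0, 1.0]]
side [[471.0, 0.0, 314.5], [0.0, 471.0, 238.0], [0.0, 0.0, 1.0]] [[0.798, -0.602, -0.002, -0.429], [-0.433, -0.571, -0.697, 0.331], [0.419, 0.558, -0.717, 0.618], [0.0, 0.0, 0.0, 1.0]]
wrist [[385.4, 0.0, 320.9], [0.0, 385.4, 239.0], [0.0, 0.0, 1.0]] [[0.378, -0.926, -0.002, -0.649], [-0.888, -0.363, 0.281, -0.036], [-0.261, -0.105, -0.96, 0.379], [0.0, 0.0, 0.0, 1.0]]
```

View pics/scene0.png

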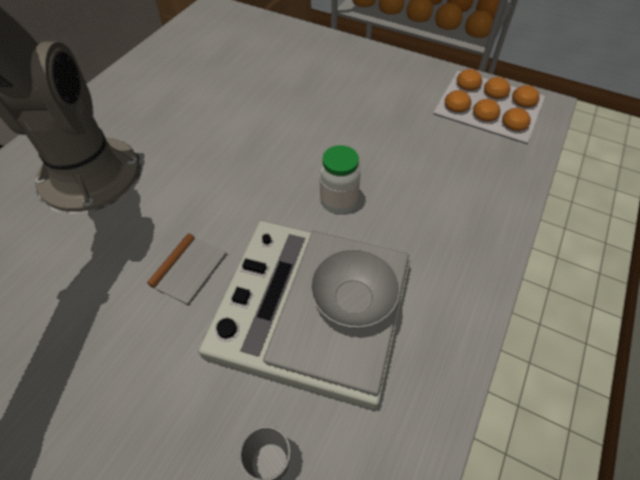

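View pics/side0.png

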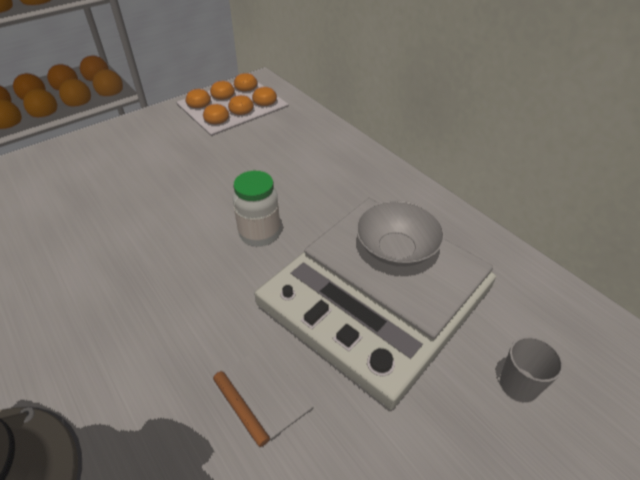

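View pics/wrist0.png

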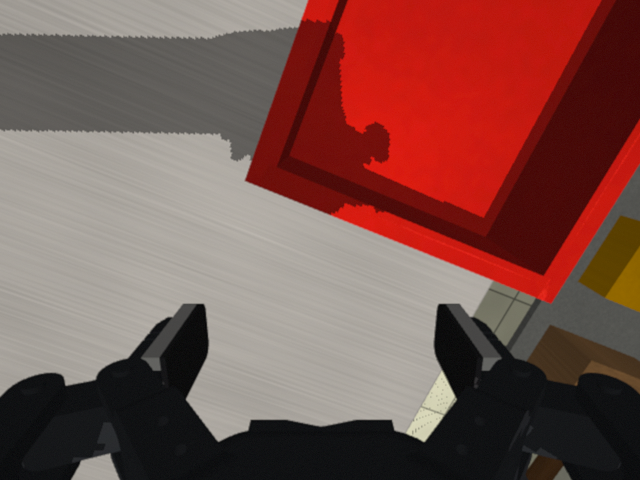

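The scene picture shows the key row running from the jar to the cup: small round (266,240), long (255,266), square (241,296), large round (227,328). The side picture has the same order: (287,291), (316,312), (347,336), (381,361). The scraper lies in front of the row and the wrist view doesn't show the scale. Next I measure the keys.

```bash
cat > meas.py <<'E'
from look import *
def ray(c,uv):
    K=c['mtx'];E=c['extrinsics'];R=E[:3,:3];t=E[:3,3]
    d=R.T@np.linalg.inv(K)@np.array([uv[0],uv[1],1.]);return -R.T@t,d/np.linalg.norm(d)
def onz(c,uv,z):
    o,d=ray(c,uv);return o+d*(z-o[2])/d[2]
def tri(c1,a,c2,b):
    o1,d1=ray(c1,a);o2,d2=ray(c2,b)
    s=np.linalg.lstsq(np.c_[d1,-d2],o2-o1,rcond=None)[0]
    p,q=o1+s[0]*d1,o2+s[1]*d2;return (p+q)/2,np.linalg.norm(p-q)
def px(f,seeds,thr=60,r=20):
    g=cv2.imread('pics/'+f).max(2);m=(g<thr).astype(np.uint8)
    n,l,st,ce=cv2.connectedComponentsWithStats(m)
    out=[]
    for s in seeds:
        i=l[s[1],s[0]]; out.append((ce[i],st[i])) 
    return out
E
python3 - <<'E'
from meas import *
cs,cd=eyes.get_calibration('scene'),eyes.get_calibration('side')
names=['small','long','square','large']
a=px('scene0.png',[(266,240),(255,266),(241,296),(227,328)])
b=px('side0.png',[(287,291),(316,312),(347,336),(381,361)])
P=[]
for n,(p,sa),(q,sb) in zip(names,a,b):
    X,e=tri(cs,p,cd,q);P.append(X)
    print(n,p.round(1),sa[2:],q.round(1),sb[2:],X.round(4),round(e,4),onz(cs,p,.057).round(4),onz(cd,q,.057).round(4))
P=np.array(P);print(np.linalg.norm(np.diff(P,axis=0),axis=1), P[3]-P[0])
for n,p in [('scene',(149,285)),('scene',(192,236)),('scene',(225,252)),('scene',(190,302))]: print(onz(cs,p,.005).round(3))
print('jar top',onz(cs,(340,158),.13).round(3),'cup',onz(cs,(266,445),.08).round(3))
from scipy.spatial.transform import Rotation as R
s=monitor.read_state();print(R.from_rotvec(s['orientation']).as_matrix().round(3),s['tcp_pos'])
E
```

```text
small [266.2 239. ] [ 8  9 59] [287.5 290.7] [ 8 11 74] [0.4801 0.0012 0.0516] 0.004 [0.4819 0.0005 0.057 ] [ 0.4777 -0.0048  0.057 ]
long [254.1 266.1] [ 23  15 220] [315.9 312.2] [ 23  23 269] [ 0.492  -0.0613  0.0509] 0.0041 [ 0.4941 -0.0619  0.057 ] [ 0.4892 -0.067   0.057 ]
square [240.8 295.8] [ 18  17 210] [347.1 335.1] [ 21  21 267] [ 0.5043 -0.1245  0.0513] 0.0038 [ 0.5062 -0.1247  0.057 ] [ 0.5016 -0.1292  0.057 ]
large [226.2 327.9] [ 20  19 292] [381.  360.2] [ 21  22 378] [ 0.5163 -0.1876  0.0518] 0.0042 [ 0.518 -0.187  0.057] [ 0.5137 -0.1917  0.057 ]
[0.06361177 0.06440369 0.06429098] [ 0.03615933 -0.18886879  0.00022255]
[ 0.315 -0.165  0.005]
[ 0.318 -0.034  0.005]
[ 0.401 -0.036  0.005]
[ 0.407 -0.159  0.005]
jar top [0.542 0.194 0.13 ] cup [ 0.678 -0.316  0.08 ]
[[ 0.378 -0.926 -0.001]
 [-0.926 -0.378  0.001]
 [-0.001  0.    -1.   ]] [ 0.24562905 -0.60128767  0.23049042]
```

>>> carry_out(commands=[{"gripper": 0, "slide": [0, 0, -30], "angular": [0, 0, 0]}, {"gripper": 0, "slide": [-20, -30, -50], "angular": [0, 0, 0]}, {"gripper": 0, "slide": [-50, -70, -50], "angular": [0, 0, 0]}, {"gripper": 0, "slide": [-80, -115, -50], "angular": [0, 0, 0]}, {"gripper": 0, "slide": [-110, -160, -50], "angular": [0, 0, 0]}, {"gripper": 0, "slide": [-140, -205, -40], "angular": [0, 0, 0]}, {"gripper": 0, "slide": [-160, -235, -30], "angular": [0, 0, 0]}, {"gripper": 0, "slide": [-170, -250, -20], "angular": [0, 0, 0]}], force=20)

```text
t: 1.15
tcp_pos: [0.414, -0.3473, 0.2503]
orientation: [-2.61, 1.747, 0.002]
contact_force: [0.3, -0.3, 0.2]
gripper_width: -0.004
```

>>> carry_out(commands=[{"gripper": 0, "slide": [-20, -30, 10], "angular": [0, 0, 0]}, {"gripper": 0, "slide": [-45, -65, 30], "angular": [0, 0, 0]}, {"gripper": 0, "slide": [-70, -100, 55], "angular": [0, 0, 0]}, {"gripper": 0, "slide": [-90, -130, 80], "angular": [0, 0, 0]}, {"gripper": 0, "slide": [-102, -146, 100], "angular": [0, 0, 0]}, {"gripper": 0, "slide": [-108, -154, 110], "angular": [0, 0, 0]}, {"gripper": 0, "slide": [-108, -154, 120], "angular": [0, 0, 0]}, {"gripper": 0, "slide": [-108, -154, 120], "angular": [0, 0, 0]}])

```text
t: 2.15
tcp_pos: [0.5141, -0.1901, 0.13]
orientation: [2.609, -1.75, -0.004]
contact_force: [-0.1, 1.4, -0.2]
gripper_width: -0.004
```

```bash
python3 - <<'E'
from meas import *
print(monitor.read_state()['tcp_pos'])
for n in ['scene','side','wrist']: snap(n,n+'1.png')
a,b,c=[cv2.imread('pics/%s1.png'%n) for n in ['scene','side','wrist']]
cv2.imwrite('pics/m1.png',np.hstack([cv2.resize(a[150:430,120:440],(400,350)),cv2.resize(b[190:470,220:540],(400,350))]))
E
```

```text
[ 0.51408933 -0.19011828  0.12997064]
```

View pics/m1.png

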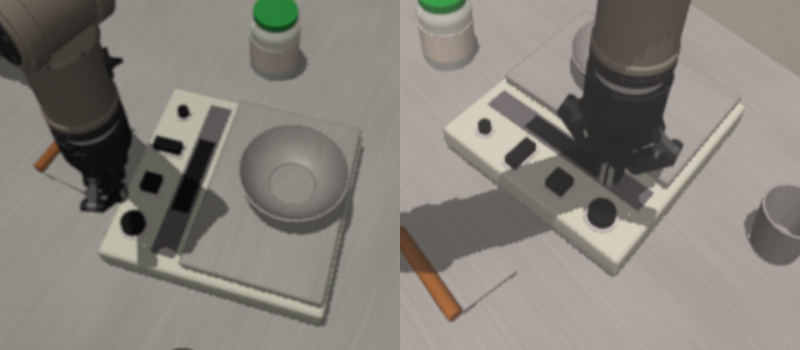

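View pics/wrist1.png

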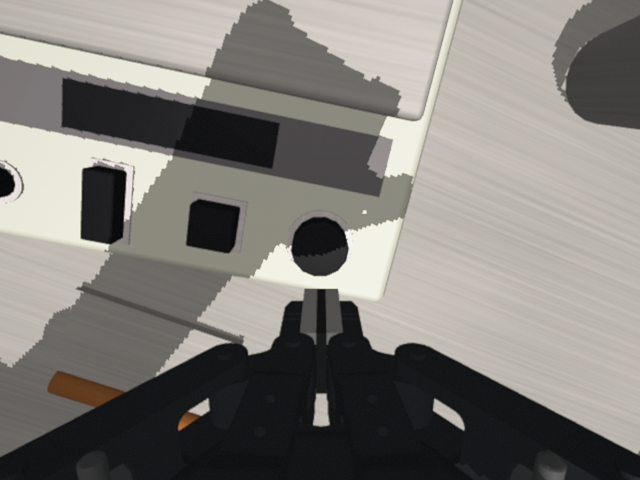

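```bash
python3 - <<'E'
from meas import *
cw=eyes.get_calibration('wrist')
for n,p in [('large',(320,246)),('square',(213,226)),('long',(103,205)),('fingertip',(321,289))]:
    print(n,onz(cw,p,.061).round(4),onz(cw,p,.057).round(4),onz(cw,p,.13).round(4))
p=ray(cw,(320,240))[0];print(p)
# check predicted px of TCP
E=cw['extrinsics'];q=cw['mtx']@(E@np.r_[monitor.read_state()['tcp_pos'],1])[:3];print(q[:2]/q[2])
g=cv2.imread('pics/wrist1.png');cv2.imwrite('pics/w1c.png',cv2.resize(g[130:330,60:380],(800,500)))
E
```

```text
large [ 0.5199 -0.1875  0.061 ] [ 0.5188 -0.1879  0.057 ] [ 0.5399 -0.1795  0.13  ]
square [ 0.5079 -0.1265  0.061 ] [ 0.5065 -0.1259  0.057 ] [ 0.5318 -0.1383  0.13  ]
long [ 0.4961 -0.0657  0.061 ] [ 0.4945 -0.0639  0.057 ] [ 0.5238 -0.0972  0.13  ]
fingertip [ 0.4953 -0.1982  0.061 ] [ 0.4936 -0.1989  0.057 ] [ 0.5232 -0.1867  0.13  ]
[ 0.58158089 -0.16283825  0.27377027]
[320.48190742 309.81028613]
```

View pics/w1c.png

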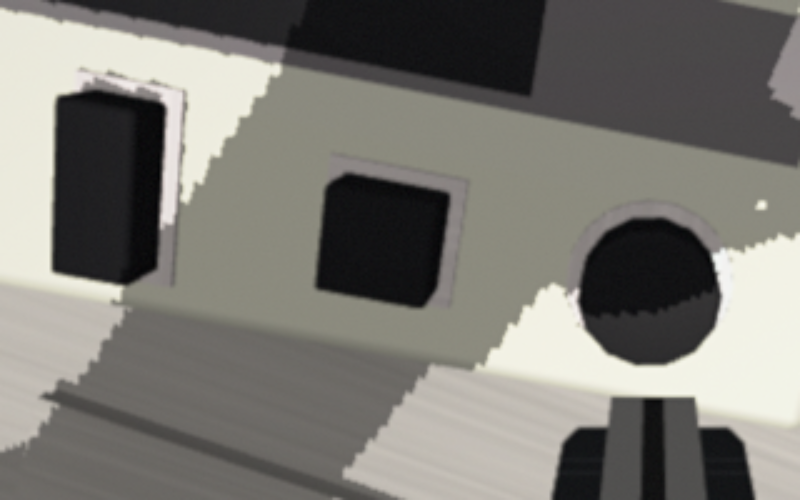

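The wrist view puts the large key's top at about (0.519, -0.188) and the long key's at (0.495, -0.063). Both agree with the other cameras within about 4 mm. I'll centre on the large key and descend.

>>> carry_out(commands=[{"gripper": 0, "slide": [0, -4, 15], "angular": [0, 0, 0]}, {"gripper": 0, "slide": [0, -4, 35], "angular": [0, 0, 0]}, {"gripper": 0, "slide": [0, -4, 52], "angular": [0, 0, 0]}, {"gripper": 0, "slide": [0, -4, 62], "angular": [0, 0, 0]}, {"gripper": 0, "slide": [0, -4, 66], "angular": [0, 0, 0]}, {"gripper": 0, "slide": [0, -4, 66], "angular": [0, 0, 0]}])

```text
t: 3.05
tcp_pos: [0.519, -0.1883, 0.0651]
orientation: [-2.608, 1.749, -0.0]
contact_force: [0.1, 1.1, 1.1]
gripper_width: 0.001
```

>>> carry_out(commands=[{"gripper": 0, "slide": [0, 0, 2], "angular": [0, 0, 0]}, {"gripper": 0, "slide": [0, 0, 4], "angular": [0, 0, 0]}, {"gripper": 0, "slide": [0, 0, 5], "angular": [0, 0, 0]}, {"gripper": 0, "slide": [0, 0, 6], "angular": [0, 0, 0]}, {"gripper": 0, "slide": [0, 0, 6], "angular": [0, 0, 0]}])

```text
t: 3.68
tcp_pos: [0.5193, -0.1884, 0.0593]
orientation: [-2.608, 1.749, -0.001]
contact_force: [0.4, -0.3, 1.6]
gripper_width: 0.004
```

```bash
python3 - <<'E'
from meas import *
s=monitor.read_state();print(s['tcp_pos'],s['contact_force'])
for n in ['scene','side','wrist']: snap(n,n+'2.png')
a,b,c=[cv2.imread('pics/%s2.png'%n) for n in ['scene','side','wrist']]
cv2.imwrite('pics/m2.png',np.hstack([cv2.resize(c[130:430,160:480],(400,375)),cv2.resize(b[250:400,280:440],(400,375))]))
E
```

```text
[ 0.51926875 -0.18837398  0.05932834] [ 0.3580469  -0.34176831  1.60748183]
```

View pics/m2.png

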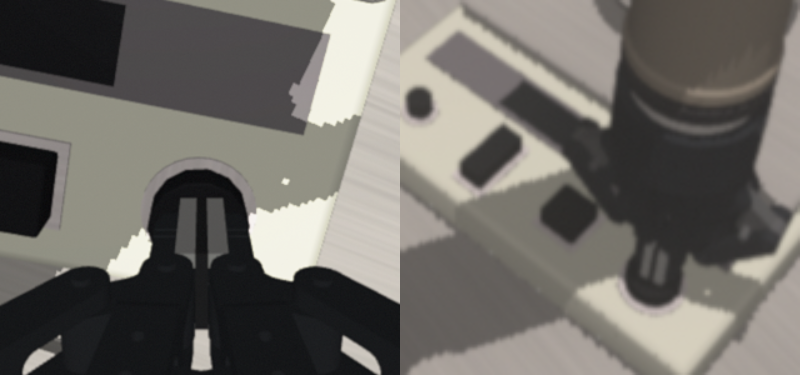

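The fingertips are centred on the large key, with the force just beginning to rise. I press on.

>>> carry_out(commands=[{"gripper": 0, "slide": [0, 0, 2], "angular": [0, 0, 0]}, {"gripper": 0, "slide": [0, 0, 4], "angular": [0, 0, 0]}, {"gripper": 0, "slide": [0, 0, 5], "angular": [0, 0, 0]}, {"gripper": 0, "slide": [0, 0, 5], "angular": [0, 0, 0]}])

```text
t: 4.32
tcp_pos: [0.5193, -0.1884, 0.0544]
orientation: [-2.608, 1.749, -0.001]
contact_force: [-0.4, 0.1, 4.5]
gripper_width: 0.002
```

>>> carry_out(commands=[{"gripper": 0, "slide": [0, 0, 1], "angular": [0, 0, 0]}, {"gripper": 0, "slide": [0, 0, 1], "angular": [0, 0, 0]}, {"gripper": 0, "slide": [0, 0, 1], "angular": [0, 0, 0]}])

```text
t: 4.7
tcp_pos: [0.5193, -0.1884, 0.0535]
orientation: [-2.608, 1.749, -0.001]
contact_force: [-1.0, 1.1, 5.2]
gripper_width: 0.001
```

```bash
python3 - <<'E'
from meas import *
c=snap('wrist','wrist3.png')
for i in range(4): print(monitor.read_state()['contact_force'].round(2)); snap('side','s3.png')
a=cv2.imread('pics/wrist2.png');c=c[:,:,::-1]
cv2.imwrite('pics/m3.png',np.hstack([cv2.resize(x[230:350,250:400],(400,320)) for x in (a,c)]))
E
```

```text
[-0.99 -0.51  4.32]
[-0.75 -0.25  4.63]
[-0.41  0.01  4.56]
[-1.7   0.52  4.76]
```

View pics/m3.png

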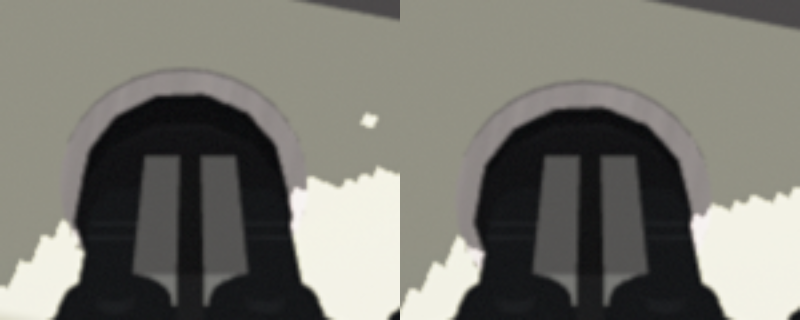

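>>> carry_out(commands=[{"gripper": 0, "slide": [0, 0, 1], "angular": [0, 0, 0]}, {"gripper": 0, "slide": [0, 0, 1], "angular": [0, 0, 0]}])

```text
t: 5.2
tcp_pos: [0.5193, -0.1884, 0.053]
orientation: [-2.608, 1.749, -0.001]
contact_force: [-2.1, 0.2, 8.3]
gripper_width: -0.002
```

The key is at its stop: z is 0.053 and the force is above 5 N. Now I release it, rise and move over to the long key.

>>> carry_out(commands=[{"gripper": 0, "slide": [0, 0, -10], "angular": [0, 0, 0]}, {"gripper": 0, "slide": [0, 0, -30], "angular": [0, 0, 0]}, {"gripper": 0, "slide": [0, 0, -47], "angular": [0, 0, 0]}, {"gripper": 0, "slide": [-30, -6, -47], "angular": [0, 0, 0]}, {"gripper": 0, "slide": [-70, -14, -47], "angular": [0, 0, 0]}, {"gripper": 0, "slide": [-105, -20, -47], "angular": [0, 0, 0]}, {"gripper": 0, "slide": [-125, -24, -47], "angular": [0, 0, 0]}, {"gripper": 0, "slide": [-125, -24, -47], "angular": [0, 0, 0]}])

```text
t: 6.2
tcp_pos: [0.4938, -0.0621, 0.1003]
orientation: [-2.611, 1.745, -0.001]
contact_force: [-0.1, 0.3, -0.4]
gripper_width: -0.002
```

```bash
python3 - <<'E'
from meas import *
s=monitor.read_state();print(s['tcp_pos'],s['contact_force'])
c=snap('wrist','wrist4.png')
b=snap('side','side4.png')
cv2.imwrite('pics/m4.png',np.hstack([cv2.resize(x,(400,375)) for x in (c[130:430,160:480,::-1],b[250:400,270:430,::-1])]))
cw=eyes.get_calibration('wrist')
g=c.max(2)
print(onz(cw,(320,240),.061))
E
```

```text
[ 0.49384921 -0.06205432  0.10028267] [-0.06139272  0.33792185 -0.39589184]
[ 0.51090184 -0.0575281   0.061     ]
```

View pics/m4.png

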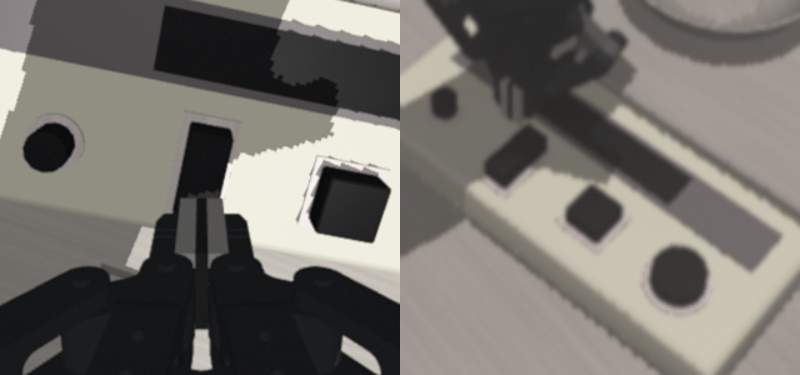

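The large key is back up, and the fingers line up with the long key in the wrist view. I descend and press.

>>> carry_out(commands=[{"gripper": 0, "slide": [0, -1, 15], "angular": [0, 0, 0]}, {"gripper": 0, "slide": [0, -1, 28], "angular": [0, 0, 0]}, {"gripper": 0, "slide": [0, -1, 35], "angular": [0, 0, 0]}, {"gripper": 0, "slide": [0, -1, 38], "angular": [0, 0, 0]}, {"gripper": 0, "slide": [0, -1, 41], "angular": [0, 0, 0]}, {"gripper": 0, "slide": [0, -1, 41], "angular": [0, 0, 0]}])

```text
t: 7.05
tcp_pos: [0.4951, -0.0643, 0.0593]
orientation: [-2.608, 1.75, -0.002]
contact_force: [-1.7, 0.7, 1.7]
gripper_width: 0.001
```

>>> carry_out(commands=[{"gripper": 0, "slide": [0, 0, 2], "angular": [0, 0, 0]}, {"gripper": 0, "slide": [0, 0, 4], "angular": [0, 0, 0]}, {"gripper": 0, "slide": [0, 0, 5], "angular": [0, 0, 0]}, {"gripper": 0, "slide": [0, 0, 6], "angular": [0, 0, 0]}, {"gripper": 0, "slide": [0, 0, 6], "angular": [0, 0, 0]}])

```text
t: 7.68
tcp_pos: [0.4953, -0.0643, 0.0534]
orientation: [-2.608, 1.75, -0.002]
contact_force: [-1.1, -0.2, 4.6]
gripper_width: 0.0
```

```bash
python3 - <<'E'
from meas import *
s=monitor.read_state();print(s['tcp_pos'],s['contact_force'])
c=snap('wrist','wrist5.png')
b=snap('side','side5.png')
print(monitor.read_state()['contact_force'])
cv2.imwrite('pics/m5.png',np.hstack([cv2.resize(x,(400,375)) for x in (c[130:430,160:480,::-1],b[250:400,270:430,::-1])]))
E
```

```text
[ 0.49527552 -0.06430563  0.05344551] [-1.10706781 -0.15226428  4.64824945]
[-1.89870533 -0.09600958  4.55968157]
```

View pics/m5.png

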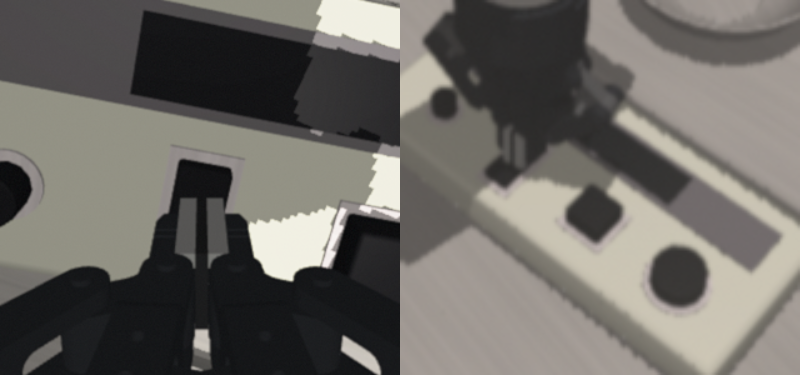

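The fingers are on the long key, which is nearly at its stop. I press a touch more, then release and draw back.

>>> carry_out(commands=[{"gripper": 0, "slide": [0, 0, 1], "angular": [0, 0, 0]}, {"gripper": 0, "slide": [0, 0, 1], "angular": [0, 0, 0]}, {"gripper": 0, "slide": [0, 0, 1], "angular": [0, 0, 0]}])

```text
t: 8.15
tcp_pos: [0.4953, -0.0643, 0.053]
orientation: [-2.608, 1.751, -0.002]
contact_force: [-2.8, 0.1, 9.2]
gripper_width: -0.004
```

>>> carry_out(commands=[{"gripper": 0, "slide": [0, 0, -10], "angular": [0, 0, 0]}, {"gripper": 0, "slide": [0, 0, -30], "angular": [0, 0, 0]}, {"gripper": 0, "slide": [0, 0, -60], "angular": [0, 0, 0]}, {"gripper": 0, "slide": [0, 0, -100], "angular": [0, 0, 0]}, {"gripper": 0, "slide": [0, 0, -140], "angular": [0, 0, 0]}, {"gripper": 0, "slide": [0, 0, -160], "angular": [0, 0, 0]}, {"gripper": 0, "slide": [0, 0, -160], "angular": [0, 0, 0]}, {"gripper": 0, "slide": [0, 0, -160], "angular": [0, 0, 0]}])

```text
t: 9.15
tcp_pos: [0.4943, -0.0642, 0.2118]
orientation: [2.608, -1.75, -0.001]
contact_force: [0.0, -0.1, -0.2]
gripper_width: -0.001
```

```bash
python3 - <<'E'
from meas import *
s=monitor.read_state();print(s['t'],s['tcp_pos'],s['contact_force'],abs(s['dq']).max())
c=snap('scene','scene6.png')
b=snap('side','side6.png')
cv2.imwrite('pics/m6.png',np.hstack([cv2.resize(x,(400,300)) for x in (c[:,:,::-1],b[:,:,::-1])]))
E
```

```text
9.15 [ 0.49431663 -0.0641619   0.21179183] [ 0.02193639 -0.11948366 -0.15896643] 0.010105549897496832
```

View pics/m6.png

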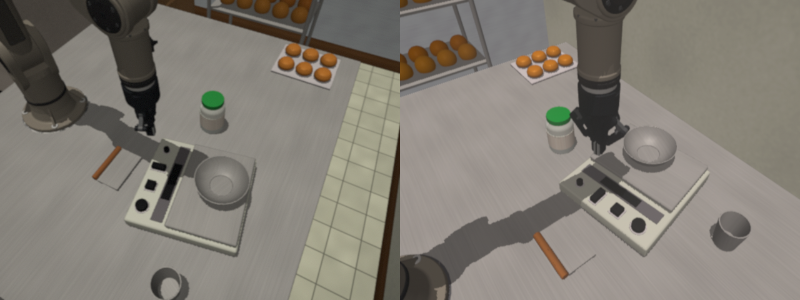

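The arm is clear, all the keys look up, and the bowl, jar, cup and scraper are where they were. I'll hand the job in.

```bash
python3 -c "
from cell import ticket
print(ticket.close_job())"
```

```text
the job is handed in; nothing more can be done
None
```

I pressed the large round key, then the long narrow key, each down to its stop, and let both come back up. I then drew back to a fingertip height of about 0.21 m and handed the job in; it gives no verdict.

- **Presses:** at full press the fingertips were at z = 0.053 m, exactly 8 mm below the keys' rest height. The wrist force was about 8 to 9 N on each key, including sensor noise of about 1 N.
- **Last checks:** the force on the tool was near zero and the arm was still. In the pictures all four keys look up, and the bowl, jar, cup and scraper look unmoved. I judged both by eye and did not measure them.
- **Time:** about 9 s of the 42 s was used.
- **Disagreement:** the three cameras placed the keys 4 to 6 mm apart. The wrist view was used to confirm the alignment before each press, and the fingertips landed on both keys.

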